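Vise the glaze card and hold the spring clip open over its edge

TASK

I want to clip a firing chart to the glaze record card standing in the bench vise. Wind the vise's handwheel clockwise until the jaw grips the card's cedar foot tight, then take the blue spring clip off its rail and, squeezing its handles, hold it wide open astride the middle of the card's top edge, well down over the edge but with no part of the clip touching the card, so that I can slip the chart in. Finish still holding the clip open there, and leave the pots, cups and jar around where they stand.

Things in the scene. Friction and masses are not known exactly. Their poses are not given: they have to be found in the camera images.
- vise: Dark green-grey bench vise, fixed. Origin under its base, 130 mm wide, x -50 to +140 mm; +x runs from the handwheel (robot's side) to the fixed jaw, z up. Fixed jaw's gripping face at x = +30 mm; jaws 104 mm wide, tops 118 mm above the shelf. The card's foot stands between the jaws on two flat steel ways, 78 mm above the shelf. Screw axis along x at y = 0, z = 75 mm.
- vise_jaw: Moving jaw of the vise. Its frame coincides with the vise's when the handwheel reads 0 and slides along the vise's +x as the wheel is wound. Its black rubber facing, which yields 1 mm per 20 N, lies at x = -17 mm in its own frame, so the jaws are 47 mm apart at 0; the screw and handwheel travel with it.
- vise_wheel (a joint): Turn of the handwheel, rad, about the vise's +x: grows clockwise as seen from the wheel side. Each turn moves jaw and wheel 10 mm along +x. At value a the crank handle is at vise y = -35 sin a, z = 75 + 35 cos a (mm). The 22 mm foot, pushed against the fixed jaw, is touched at 15.7 rad and gripped tight by 16.5; dead stop at 16.96. Starts at 2 to 8 rad.
- crank_handle (a point): Middle (27 mm in front of the wheel's front face) of the revolving wooden handle of the handwheel: a horizontal round bar 16 mm thick and 50 mm long, parallel to the vise's x, which spins freely on its pin, so it can be held from above at one wrist angle all round the circle. The point goes round with the wheel.
- card: Glaze record card, loose: a stiff cream card 4 mm thick, 130 mm wide and 90 mm tall with coloured swatches, glued upright into a cedar foot 22 mm thick, 120 mm long, 40 mm tall. 0.25 kg nominal. Origin under the middle of the foot, x through the card's thickness, y along its width, z up. It stands loose on the vise's ways, the foot up to 4 mm off the fixed jaw.
- card_top (a point): Middle of the card's top edge, 130 mm above the underside of the foot, 208 mm above the shelf.
- clip: Blue spring clip (peg type), loose, 60 g, parked upright on the lath, jaws down, handles up. Origin on its pivot: a steel coil 12 mm thick, 44 mm long along the clip's y. z points up to the handles, x is the direction of squeeze; 40 mm wide along y. It is held by the handles: squeezing them together spreads the jaws.
- clip_grip (a point): Between the two handles, 30 mm above the pivot. The handles flare upwards, symmetric in x: at rest 53 mm across the outsides of their top ends (42 mm above the pivot); squeezed fully they are upright and parallel, 24 mm across the outsides, reaching 48 mm above the pivot.
- clip_throat (a point): Bottom of the throat between the jaws: the coil's underside, 6 mm below the pivot. The jaws hang below it with black tips: at rest 6 mm apart and 38 mm below the pivot; fully open 29 mm apart and 35 mm below the pivot, the jaw arms near the throat then about 19 mm apart.
- clip_right (a joint): Opening angle of one half of the clip (the other half always follows equally), rad: 0 as parked on the 6 mm lath, 0.32 fully open (handles parallel, against a stop). Squeezing it fully open 30 mm above the pivot takes about 10 N on each handle, less at the handle ends.
- clip_rail: Cedar rail fixed to the shelf: an upright lath 6 mm thick, 220 mm long along its y, 45 mm tall, top edge 85 mm above the shelf, on two feet near its ends (90 mm long along x). Origin on the shelf under its middle. The clip sits astride the lath with its pivot 91 mm above the shelf, its x along the rail's x. Two little wooden pegs stay on near the ends.
- bowl: Black basalt-glazed bowl, 150 mm across, 62 mm tall, origin under its middle. Leave alone.
- pitcher: Ochre bisque pitcher, 112 mm across, 160 mm tall, handle to its +y, origin under its middle. Leave alone.
- cup_large: Stainless measuring cup, 80 mm across, 50 mm tall, flat 90 mm handle to its +y. Leave alone.
- cup_small: Stainless measuring cup, 60 mm across, 36 mm tall, flat 75 mm handle to its +y. Leave alone.
- glaze_jar: Amber glass jar with grey cap, 68 mm across, 95 mm tall, origin under its middle. Leave alone.
- funnel_stand: White enamel funnel, 196 mm across at its rim, in a wooden ring stand, 218 mm tall, over a grey bucket lid 290 mm across; heavy, fixed. Origin under the middle of its board.
- wheel_center (a point): Centre of the handwheel's front face: x = -75 mm in the vise_jaw frame, on the screw axis. The wheel is 84 mm across and 10 mm thick, turns with about 3 N at its crank handle, up to 5 N while the rubber is squeezed, and stays where it is left.
Not all that is in view belongs to the job. Leave any yellow look-alike of the clip alone.

How it is judged:
On the way, in this order (a step that is already met when the one before it is completed fails the run):
1. the vise jaw is wound up tight against the card's foot (contact force between vise_jaw and card above 4 N and value of joint vise_wheel above 15.7 rad), for 0.2 s.
2. the clip is squeezed open and lifted off its rail (value of joint clip_right above 0.2 rad and height (world z) of clip above 0.14 m and contact force between the fingers and clip above 3 N and contact force between clip and clip_rail below 0.1 N), for 0.1 s.
At the end, for the whole second after the job is handed in: Fingers hold the clip (>3 N) upright, still, open >0.24 rad, touching neither card nor vise; card edge 5-26 mm below its pivot, within 8 mm of its centre plane, middles within 25 mm, aligned within 0.3 rad. Card upright on the ways, jaw tight on its foot (>4 N) (all of step 1 and value of joint clip_right above 0.24 rad and contact force between the fingers and clip above 3 N and x of card_top in the frame of clip between -0.008 and 0.008 m and y of card_top in the frame of clip between -0.025 and 0.025 m and z of card_top in the frame of clip between -0.026 and -0.005 m and angle between the y axis of clip and the y axis of card, either way round below 0.3 rad and angle between clip's own z axis and vertical below 0.3 rad and contact force between clip and card below 0.2 N and contact force between clip and vise below 0.2 N and angle between card's own z axis and vertical below 0.06 rad and z of card in the frame of vise between 0.074 and 0.084 m and linear speed of clip below 0.02 m/s); the arm keeps its last pose, push and grip.
It fails at once if a bystander (bowl, pitcher, cup or jar) was moved more than 20 mm (distance of any of bowl, pitcher, cup_large, cup_small, glaze_jar from where it was at the start of the episode above 0.02 m).
It fails at once if the card was knocked over (angle between card's own z axis and vertical above 0.35 rad).
It also fails if it takes over 72 s, if anything falls off the work surface, if the arm or the gripper's body presses on something with over 40 N, if the wrist force passes 120 N, or if a joint passes its speed limit or range.

ROBOT

A 6-joint arm with a two-finger parallel gripper is mounted at the origin on the work surface. World frame = base frame: x ahead of the robot, y to its left, z up, the work surface at z = 0. Lengths are in m, angles in rad, forces in N, time in s.
With the tool pointing down it reaches from about 0.25 to 0.775 m from the base axis. Payload 4 kg.
Tool frame: the origin (TCP) lies on the centre line of the jaws, within the pads' length; the fingertips stand 25 mm ahead of it and the grasp point (between the pads) lies 6 mm ahead of it; x points along the fingers, y is the direction in which the jaws open and shut, and the axes are right-handed (so a half turn about x gives the same grasp; the last joint's range is limited). The gripper opens to 94 mm and grips with 3 to 60 N. Pads are 16 mm wide; open, the fingers measure 119 mm over their backs; the gripper's body (75 mm by 177 mm) begins 78 mm behind the grasp point.
Start: joints at [-1.225, 0.087, 1.371, -0, 1.684, -0.103], TCP at [0.239, -0.496, 0.231] pointing down, gripper open.
Joint ranges: [-3.1, 3.1], [-0.76, 2.03], [0.27, 2.55], [-1.08, 4.22], [0.17, 2.65], [-2.57, 2.57]. Speed limits (rad/s): [2.79, 2.79, 3.14, 3.14, 3.14, 3.14].

INTERFACE

Orientations are given as a unit quaternion [x, y, z, w].
In Python, from rig import movep, servo_line, set_joints, set_gripper, dwell, solve_ik, capture, camera_model, MotionError, sign_off, current_time_s, current_qpos, current_qd, current_tau, current_tool_pos, current_tool_rot, current_ft_force, current_wrist_torque, current_opening gives the robot as it stands. Calls block until the motion is done:
- movep(position, orientation): joint-space move of the TCP to a pose.
- servo_line(position, v=0.15, rot=None): straight line of the TCP; rot=None keeps the orientation; v is the mean speed in m/s.
- set_joints(angles): joint-space move.
- set_gripper(opening): opening from 0.0 (shut) to 1.0 (fully open); the grip force is fixed at half the most; returns when the fingers have stopped.
- dwell(seconds).
- solve_ik(position, orientation): joint angles nearest the present ones, or None.
- capture(name): name is "side" or "top"; returns the picture (420x560x3 uint8, blue, green, red); there is no depth.
- camera_model(name): a dict with "intrinsics" (3x3 intrinsics, pixels), "extrinsics" (4x4, takes a point from world to camera coordinates). Camera axes: x right, y up, looking along -z (the intrinsics and any distortion apply to the point x, -y, -z); pixel columns grow to the right and rows downward; lengths in m; the calibration is good to about 2 mm. A picture is of the moment at which its call begins. camera_model takes no time and is no camera call.
A pose or a line that the arm cannot do raises MotionError and nothing moves.
- sign_off(): hands the job in, once; it reports no verdict.
Readings, each from a call of its own:
- current_time_s(): time.
- current_qpos(): joint angles.
- current_qd(): joint speeds.
- current_tau(): joint torques, N m.
- current_tool_pos(): TCP position.
- current_tool_rot(): TCP orientation.
- current_ft_force(): force on the tool from outside, world axes, zero at the start.
- current_wrist_torque(): the same for the moment, N m.
- current_opening(): opening from 0.0 (shut) to 1.0 (fully open).
Only numpy, scipy, OpenCV 4.12 (cv2) and the standard library are available. Lean on these libraries where they do the work, as an engineer would, in place of code of your own. Each camera call takes 0.05 s, during which the arm holds its last target.

## Working session

There is one attempt and no reset: what is moved stays moved. The work goes in short steps, each a Python script; the robot and the scene stay as the last script left them, time stands still between calls to the robot, and variables do not carry over. Pictures are saved under pics/ and viewed, and the job is handed in when it is done.

```bash
ls; mkdir -p pics; python3 - <<'E'
from rig import *
import cv2
for n in("side","top"):
    cv2.imwrite(f"pics/{n}0.png",capture(n)); m=camera_model(n); print(n,m)
print(current_time_s(),current_tool_pos(),current_tool_rot(),current_opening())
E
```

```text
pics
side {'intrinsics': array([[390.90916054,   0.        , 275.2371504 ],
       [  0.        , 390.90916054, 211.86444572],
       [  0.        ,   0.        ,   1.        ]]), 'extrinsics': array([[-0.97481863, -0.22234752, -0.01703553,  0.51556283],
       [ 0.14654976, -0.69633569,  0.70259503, -0.17955202],
       [-0.16808271,  0.68240617,  0.71138598, -1.10232217],
       [ 0.        ,  0.        ,  0.        ,  1.        ]])}
top {'intrinsics': array([[528.14824905,   0.        , 278.22260228],
       [  0.        , 528.14824905, 202.26774611],
       [  0.        ,   0.        ,   1.        ]]), 'extrinsics': array([[-0.00704999, -0.99997128,  0.0027833 ,  0.00450876],
       [ 0.99623499, -0.00678308,  0.08642822, -0.52561807],
       [-0.08640685,  0.00338214,  0.99625419, -1.44118372],
       [ 0.        ,  0.        ,  0.        ,  1.        ]])}
0.1 [ 0.23848223 -0.49511845  0.22942442] [-0.68927263 -0.15805533  0.68947469 -0.15667293] 1.0037847779171505
```

View pics/side0.png

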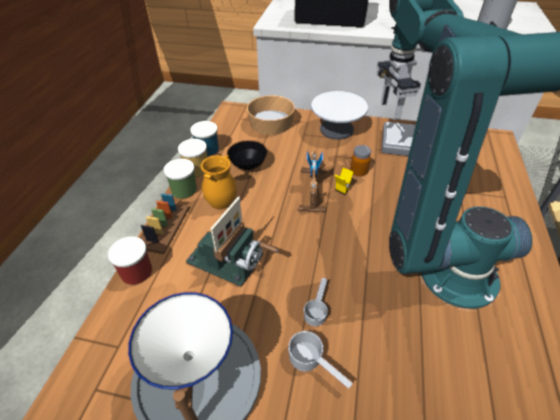

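View pics/top0.png

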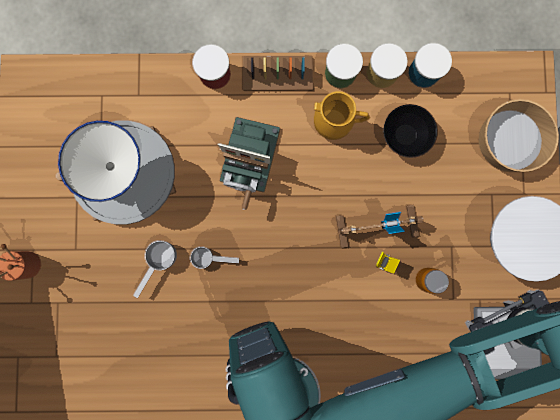

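```bash
python3 - <<'E'
import cv2,numpy as np
t=cv2.imread("pics/top0.png");s=cv2.imread("pics/side0.png")
c=lambda im,x,y,w,h,f:cv2.resize(im[y:y+h,x:x+w],None,fx=f,fy=f,interpolation=cv2.INTER_CUBIC)
cv2.imwrite("pics/tv.png",c(t,200,105,100,110,5.4))
cv2.imwrite("pics/tc.png",c(t,320,190,150,110,5))
cv2.imwrite("pics/sv.png",c(s,180,190,120,100,6))
cv2.imwrite("pics/sc.png",c(s,280,135,110,90,6))
E
```

```text
(no output)
```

View pics/tv.png

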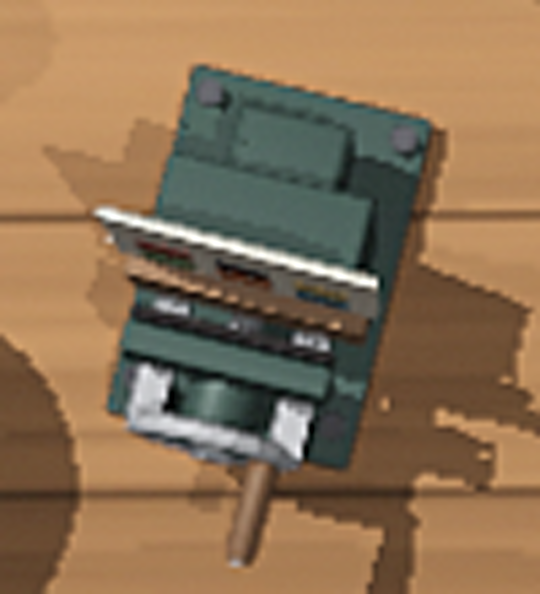

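View pics/tc.png

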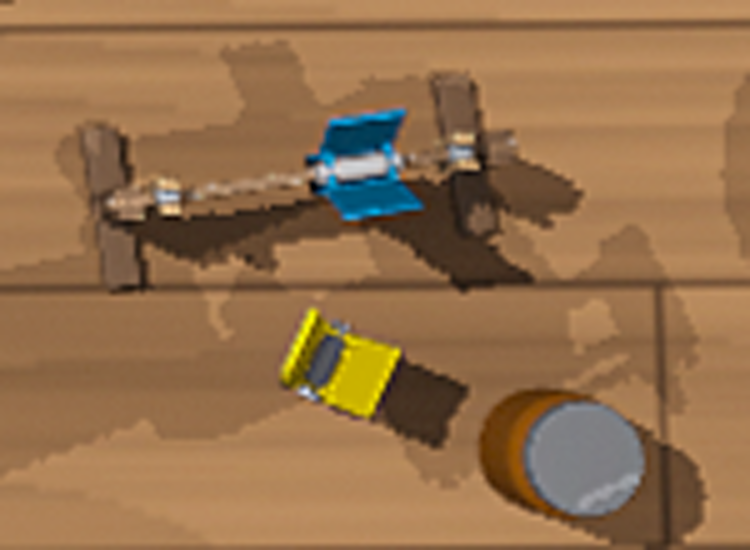

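View pics/sv.png

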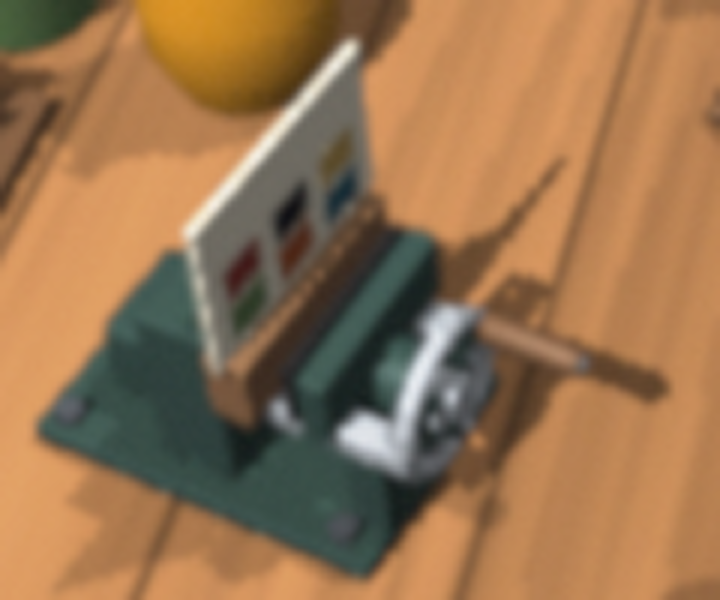

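View pics/sc.png

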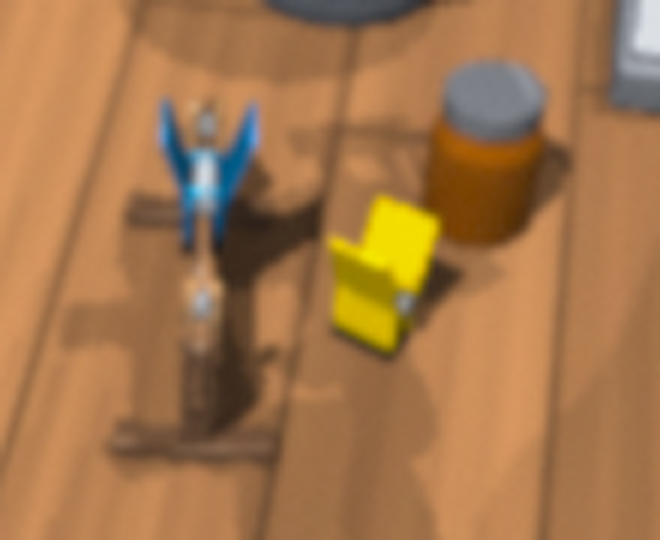

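```bash
cat > h.py <<'E'
import numpy as np, cv2
from rig import *
from scipy.spatial.transform import Rotation as R
M={n:camera_model(n) for n in("side","top")}
def ray(n,uv):
    K,E=M[n]["intrinsics"],M[n]["extrinsics"]
    d=np.linalg.inv(K)@[uv[0],uv[1],1]; d=E[:3,:3].T@(d*[1,-1,-1]); return -E[:3,:3].T@E[:3,3],d/np.linalg.norm(d)
def onz(n,uv,z):
    o,d=ray(n,uv); return o+d*(z-o[2])/d[2]
def tri(a,b):
    o1,d1=ray("top",a);o2,d2=ray("side",b)
    s=np.linalg.lstsq(np.c_[d1,-d2],o2-o1,rcond=None)[0]
    p,q=o1+s[0]*d1,o2+s[1]*d2; return (p+q)/2,np.linalg.norm(p-q)
def proj(n,p):
    K,E=M[n]["intrinsics"],M[n]["extrinsics"]; c=E[:3,:3]@p+E[:3,3]; q=K@(c*[1,-1,-1]); return q[:2]/q[2]
E
python3 - <<'E'
from h import *
T=lambda x,y:(200+(x+.5)/5.4-.5,105+(y+.5)/5.4-.5); S=lambda x,y:(180+(x+.5)/6-.5,190+(y+.5)/6-.5)
np.set_printoptions(precision=4,suppress=True)
for nm,a,b in[("cardL",(97,212),(190,232)),("cardR",(378,283),(355,42)),("hEnd",(237,562),(585,362)),("hStart",(264,467),(483,322))]:
    print(nm,*tri(T(*a),S(*b)))
a,b=onz("top",T(97,212),.208),onz("top",T(378,283),.208);print("card z208",a,b,np.linalg.norm(a-b))
a,b=onz("side",S(190,232),.208),onz("side",S(355,42),.208);print("card z208 side",a,b,np.linalg.norm(a-b))
print("base",[onz("top",T(*p),.012)for p in((197,65),(440,125),(350,468),(108,412))])
T=lambda x,y:(320+(x+.5)/5-.5,190+(y+.5)/5-.5); S=lambda x,y:(280+(x+.5)/6-.5,135+(y+.5)/6-.5)
print("coil top z97 ends",onz("top",T(310,170),.093),onz("top",T(402,158),.093))
for nm,a,b in[("coilmid",(357,166),(205,180)),("pegL",(168,197),(202,300)),("pegR",(462,151),(206,122)),]:
    print(nm,*tri(T(*a),S(*b)))
print([onz("top",T(*p),.131)for p in((330,120),(404,110),(350,220),(422,208))])
E
```

```text
cardL [0.6532 0.1485 0.2091] 0.0006467116642282412
cardR [0.6206 0.0217 0.2058] 0.0004274009714131939
hEnd [0.502  0.0924 0.0964] 0.0019681378780539265
hStart [0.5505 0.0795 0.0969] 0.002309885153180082
card z208 [0.6538 0.1487 0.208 ] [0.6205 0.0218 0.208 ] 0.13120293957989915
card z208 side [0.6534 0.1475 0.208 ] [0.6196 0.0239 0.208 ] 0.12815752224142632
base [array([0.7708, 0.1185, 0.012 ]), array([ 0.738 , -0.0087,  0.012 ]), array([0.5577, 0.0393, 0.012 ]), array([0.5878, 0.1646, 0.012 ])]
coil top z97 ends [ 0.4614 -0.2704  0.093 ] [ 0.4673 -0.319   0.093 ]
coilmid [ 0.4625 -0.2953  0.093 ] 0.0016193405824824656
pegL [ 0.4477 -0.1956  0.0921] 9.213497026584939e-05
pegR [ 0.4703 -0.3514  0.0906] 0.0011942080345441228
[array([ 0.4852, -0.2737,  0.131 ]), array([ 0.4901, -0.3118,  0.131 ]), array([ 0.434 , -0.2827,  0.131 ]), array([ 0.4398, -0.3197,  0.131 ])]
```

```bash
cat >> h.py <<'E'
np.set_printoptions(precision=4,suppress=True)
YAW=-0.252; VO=np.array([0.620,0.0896,0.]); RV=R.from_euler('z',YAW)
vw=lambda p: VO+RV.apply(p)
def q(yang,s=1): # tool down, jaw axis at world angle yang
    y=s*np.array([np.cos(yang),np.sin(yang),0]); x=np.array([0,0,-1.]); return R.from_matrix(np.c_[x,y,np.cross(x,y)]).as_quat()
def hpos(a,dx=-.011,dz=.012,dc=(0,0)):
    return vw([-.102+.01*a/(2*np.pi)+dx, -.035*np.sin(a)+dc[0], .075+.035*np.cos(a)+dz+dc[1]])
CL=np.array([.463,-.2955,.091]); CY=.142; CARD=vw([.019,0,.208])
E
python3 - <<'E'
from h import *
print(R.from_quat(current_tool_rot()).as_matrix())
for s in(1,-1):
    print(s,"h",solve_ik(hpos(7.18),q(YAW+np.pi/2,s)),"clip",solve_ik(CL+[0,0,.04],q(CY,s)),"card",solve_ik(CARD+[0,0,.055],q(YAW,s)))
print(hpos(7.18),CARD)
E
```

```text
[[-0.0007  0.4339 -0.9009]
 [ 0.0018 -0.9009 -0.4339]
 [-1.     -0.002  -0.0002]]
1 h [ 0.0616  0.0827  1.6201 -0.      1.4388 -1.2572] clip [-0.6713  0.1262  1.5268 -0.      1.4886 -0.8133] card [ 0.0442  0.2978  1.0609 -0.      1.7829  0.2962]
-1 h [ 0.0616  0.0827  1.6201 -0.      1.4388  1.8844] clip [-0.6713  0.1262  1.5268 -0.      1.4886  2.3283] card None
[0.5148 0.0884 0.1088] [0.6384 0.0849 0.208 ]
```

```bash
python3 - <<'E'
from h import *
Q=q(YAW+np.pi/2); p=hpos(7.18)
set_gripper(.5)
movep(p+[0,0,.09],Q); servo_line(p,v=.12)
cv2.imwrite("pics/s1.png",capture("side")[150:300,150:350].repeat(3,0).repeat(3,1))
print(current_time_s(),current_tool_pos()-p,current_ft_force())
set_gripper(0)
print(current_time_s(),current_opening(),current_tool_pos()-p,current_ft_force(),current_wrist_torque())
cv2.imwrite("pics/s2.png",capture("side")[150:300,150:350].repeat(3,0).repeat(3,1))
E
```

```text
4.225 [0.0008 0.     0.0012] [-0.4589  0.6579 -0.5891]
4.8333 0.16304958045467988 [0.0001 0.0003 0.0001] [0.4207 2.3928 0.0967] [ 0.2581 -0.1724  0.0622]
```

View pics/s2.png

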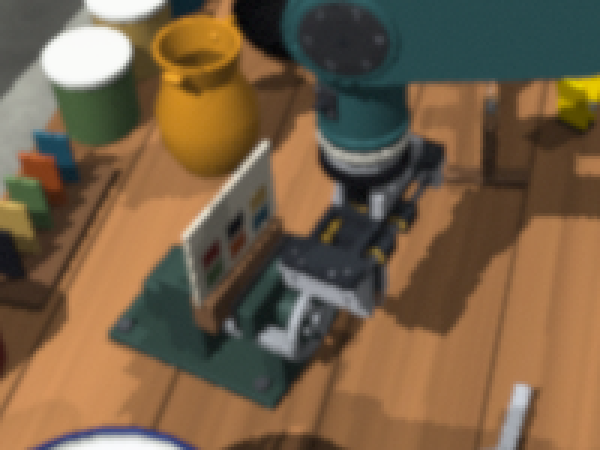

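The picture shows the gripper on the crank handle (around pixel 340,300 of the crop). The opening of 15.3 mm matches the bar. I'll wind it in steps while watching the forces.

```bash
cat >> h.py <<'E'
def wind(a0,a1,v=.07,da=.28,dc=(0,0)):
    n=int(np.ceil((a1-a0)/da)); 
    for i,a in enumerate(np.linspace(a0,a1,n+1)[1:]):
        servo_line(hpos(a,dc=dc),v=v)
        f=RV.inv().apply(current_ft_force()); er=np.array([-np.sin(a),np.cos(a)]);et=np.array([-np.cos(a),-np.sin(a)])
        print("%.2f t%.2f fx%.1f rad%.1f tan%.1f op%.3f"%(a,current_time_s(),f[0],f[1:]@er,f[1:]@et,current_opening()))
        if np.linalg.norm(f)>45: print("STOP");return False
    return True
E
python3 - <<'E'
from h import *
wind(7.18,8.6)
E
```

```text
7.42 t5.15 fx2.7 rad-4.9 tan0.9 op0.165
7.65 t5.42 fx1.3 rad-5.8 tan1.5 op0.161
7.89 t5.68 fx2.2 rad-6.2 tan2.8 op0.159
8.13 t5.95 fx-1.0 rad-6.9 tan1.9 op0.161
8.36 t6.22 fx-1.0 rad-7.7 tan1.9 op0.158
8.60 t6.48 fx-2.0 rad-7.0 tan2.8 op0.161
```

```bash
python3 - <<'E'
from h import *
wind(8.6,15.7,v=.08)
E
```

```text
8.87 t6.75 fx-3.1 rad-7.9 tan3.1 op0.160
9.15 t7.02 fx-2.9 rad-7.4 tan2.9 op0.160
9.42 t7.28 fx-2.7 rad-7.6 tan2.4 op0.162
9.69 t7.55 fx-2.9 rad-6.1 tan1.1 op0.163
9.97 t7.82 fx-2.7 rad-5.3 tan0.3 op0.160
10.24 t8.08 fx-2.3 rad-2.6 tan0.7 op0.159
10.51 t8.35 fx-3.5 rad-0.6 tan1.7 op0.162
10.78 t8.62 fx-3.9 rad2.2 tan3.0 op0.163
11.06 t8.88 fx-2.4 rad4.0 tan2.1 op0.162
11.33 t9.15 fx-4.5 rad3.4 tan2.8 op0.166
11.60 t9.42 fx-4.7 rad4.4 tan2.5 op0.161
11.88 t9.68 fx-5.0 rad6.1 tan1.9 op0.162
12.15 t9.95 fx-5.3 rad6.7 tan1.4 op0.159
12.42 t10.22 fx-5.8 rad6.6 tan0.7 op0.160
12.70 t10.48 fx-5.1 rad6.5 tan0.6 op0.157
12.97 t10.75 fx-4.0 rad4.5 tan1.0 op0.160
13.24 t11.02 fx-2.0 rad2.0 tan1.0 op0.163
13.52 t11.28 fx-0.1 rad0.0 tan2.3 op0.163
13.79 t11.55 fx1.4 rad-3.0 tan2.0 op0.160
14.06 t11.82 fx0.0 rad-5.5 tan1.6 op0.159
14.33 t12.08 fx-2.0 rad-5.6 tan1.9 op0.160
14.61 t12.35 fx-0.7 rad-6.1 tan2.3 op0.162
14.88 t12.62 fx-2.1 rad-5.4 tan2.0 op0.160
15.15 t12.88 fx-2.4 rad-5.6 tan2.4 op0.160
15.43 t13.15 fx-3.3 rad-6.1 tan2.3 op0.160
15.70 t13.42 fx-3.4 rad-6.5 tan1.9 op0.163
```

```bash
python3 - <<'E'
from h import *
wind(15.7,16.68,v=.05,da=.2); dwell(.3)
for n in("side","top"): cv2.imwrite(f"pics/{n}3.png",capture(n))
s=cv2.imread("pics/side3.png")[150:300,150:350];cv2.imwrite("pics/s3.png",s.repeat(3,0).repeat(3,1))
E
```

```text
15.90 t13.70 fx-3.7 rad-6.6 tan0.9 op0.159
16.09 t13.98 fx-4.7 rad-6.0 tan-1.0 op0.163
16.29 t14.27 fx-3.4 rad-5.1 tan-1.6 op0.160
16.48 t14.55 fx-2.3 rad-3.6 tan-1.7 op0.161
16.68 t14.83 fx-2.9 rad-1.0 tan-2.4 op0.158
```

View pics/s3.png

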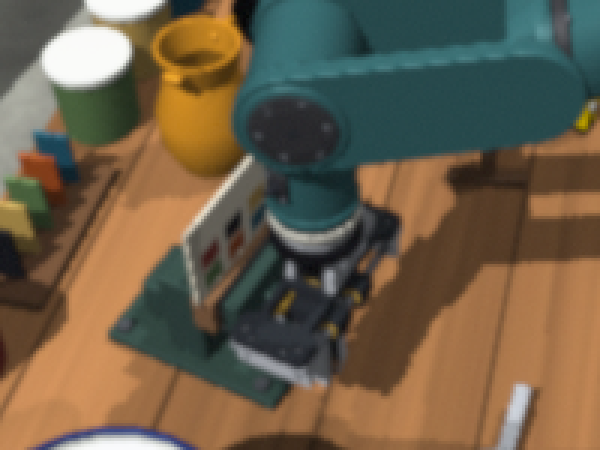

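```bash
python3 - <<'E'
from h import *
set_gripper(.4); p=np.array(current_tool_pos())
servo_line(p+[0,0,.13],v=.2)
Q=q(CY); c=CL+[0,0,.04]
movep(c+[0,0,.10],Q)
set_gripper(1.0)
for n in("side","top"): cv2.imwrite(f"pics/{n}4.png",capture(n))
c=lambda im,x,y,w,h,f:cv2.resize(im[y:y+h,x:x+w],None,fx=f,fy=f,interpolation=cv2.INTER_CUBIC)
t=cv2.imread("pics/top4.png");s=cv2.imread("pics/side4.png")
cv2.imwrite("pics/tv4.png",c(t,200,105,100,110,5.4));cv2.imwrite("pics/sv4.png",c(s,180,190,120,100,6))
cv2.imwrite("pics/sc4.png",c(s,260,90,140,120,5))
print(current_time_s(),current_tool_pos())
E
```

```text
19.3 [ 0.463  -0.2955  0.231 ]
```

View pics/tv4.png

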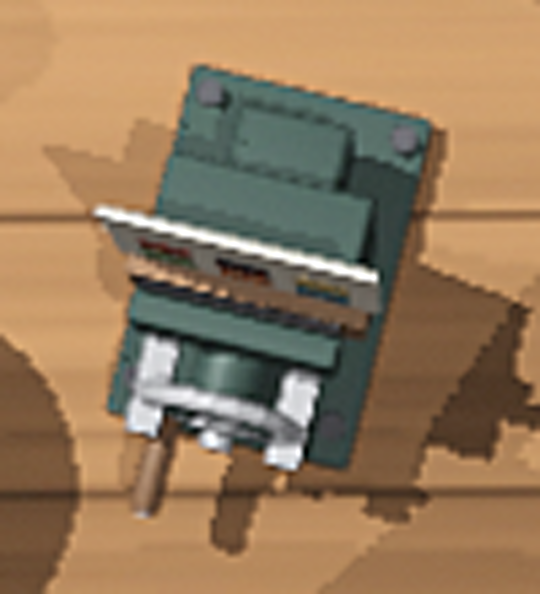

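View pics/sv4.png

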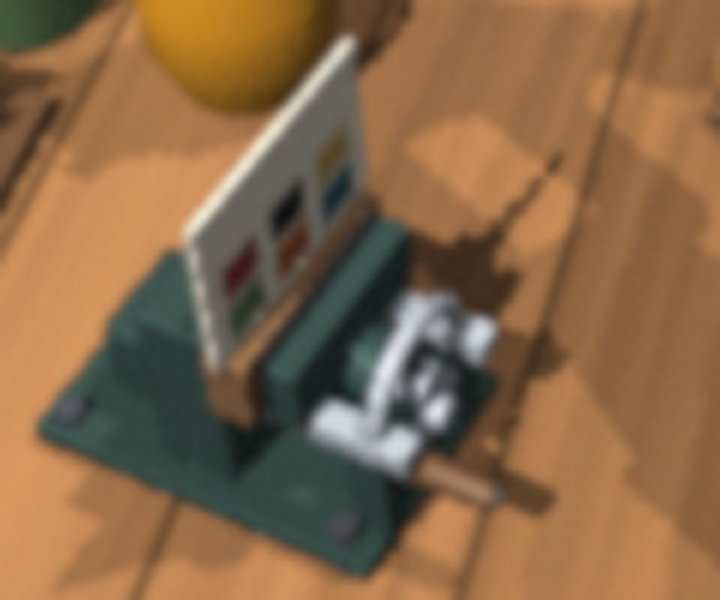

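View pics/sc4.png

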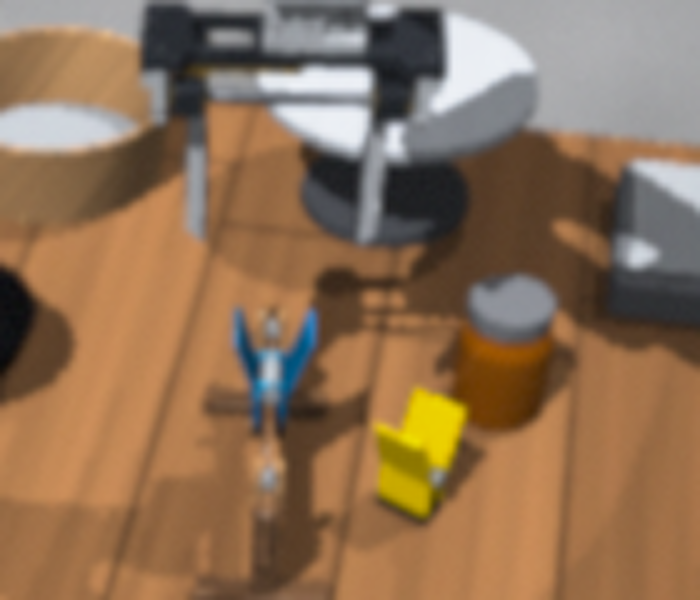

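The crops show the jaw now closed on the cedar foot, with the handle at lower left (top crop 142–165, 440–515). There are two clip-like things in the top view: blue, astride the lath at (392,223), and yellow, lying on the bench at (388,263). The blue one on the rail is the one described, and the enlarged crop confirms it at (270,370), under the open fingers. Next I'll check the wheel angle.

```bash
python3 - <<'E'
from h import *
T=lambda x,y:(200+(x+.5)/5.4-.5,105+(y+.5)/5.4-.5); S=lambda x,y:(180+(x+.5)/6-.5,190+(y+.5)/6-.5)
for a,b in[((143,514),(502,497)),((165,442),(420,466)),((97,212),(188,232)),((378,276),(352,40))]:
    p,e=tri(T(*a),S(*b)); v=RV.inv().apply(p-VO); print(p,e,"vise",v, "a",np.arctan2(-v[1],v[2]-.075)+6*np.pi)
E
```

```text
[0.5297 0.1423 0.0534] 0.001995416456069766 vise [-0.1005  0.0285  0.0534] a 16.629600938916376
[0.5686 0.1319 0.0514] 0.0027109239890095145 vise [-0.0603  0.0281  0.0514] a 16.57996181786211
[0.6537 0.1486 0.209 ] 0.00015707337733103096 vise [0.0179 0.0655 0.209 ] a 18.395076639225344
[0.6229 0.0215 0.2066] 0.0020811517229920562 vise [ 0.0198 -0.0652  0.2066] a 19.30950917772364
```

```bash
python3 - <<'E'
from h import *
c=CL+[0,0,.04]
servo_line(c,v=.12)
print(current_tool_pos()-c,current_ft_force())
set_gripper(0)
print(current_time_s(),current_opening()*94,current_ft_force())
cv2.imwrite("pics/sc5.png",cv2.resize(capture("side")[90:210,260:400],None,fx=5,fy=5,interpolation=cv2.INTER_CUBIC))
servo_line(c+[0,0,.03],v=.06)
cv2.imwrite("pics/sc6.png",cv2.resize(capture("side")[90:210,260:400],None,fx=5,fy=5,interpolation=cv2.INTER_CUBIC))
print(current_time_s(),current_opening()*94,current_ft_force())
E
```

```text
[ 0.0005 -0.0004  0.001 ] [ 0.1355  0.7435 -0.2255]
21.3667 23.124143993214492 [-5.8691  1.9133 14.9211]
22.1167 22.891513841060256 [ 0.3628 -0.0897 -0.7481]
```

View pics/sc6.png

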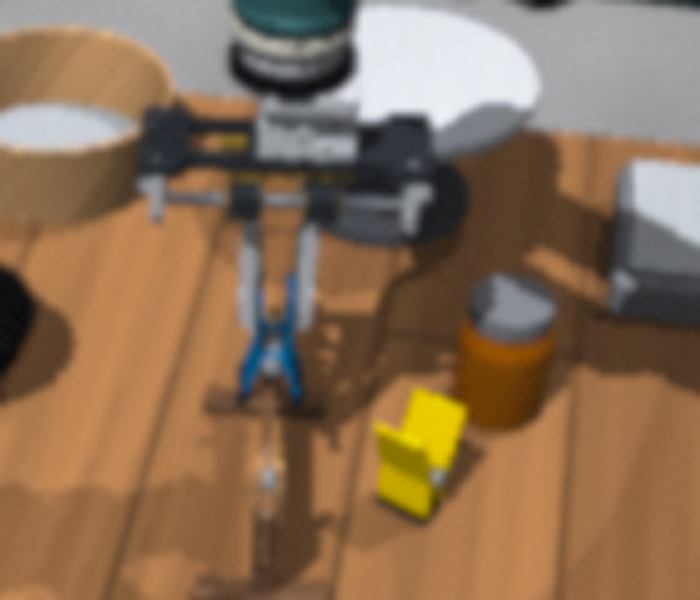

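The blue clip is held fully open (23 mm across the handles) with its jaws spread, lifting off the rail at (270,365). Next I'll carry it to above the card.

```bash
python3 - <<'E'
from h import *
p=np.array(current_tool_pos())
servo_line([p[0],p[1],.30],v=.15)
dwell(.1)
Q=q(YAW); CARDc=vw([.019,0,.208])
movep([.50,-.08,.34],q(-.1))
movep(CARDc+[0,0,.015+.04+.055],Q); dwell(.4)
print(current_time_s(),current_opening()*94,current_ft_force(),current_tool_pos(),CARDc)
for n in("side","top"): cv2.imwrite(f"pics/{n}7.png",capture(n))
cv2.imwrite("pics/sv7.png",cv2.resize(cv2.imread("pics/side7.png")[140:270,170:310],None,fx=4.5,fy=4.5,interpolation=cv2.INTER_CUBIC))
E
```

```text
25.4583 22.836819955173002 [-0.8084  0.8041 -0.9077] [0.6382 0.0842 0.3186] [0.6384 0.0849 0.208 ]
```

View pics/sv7.png

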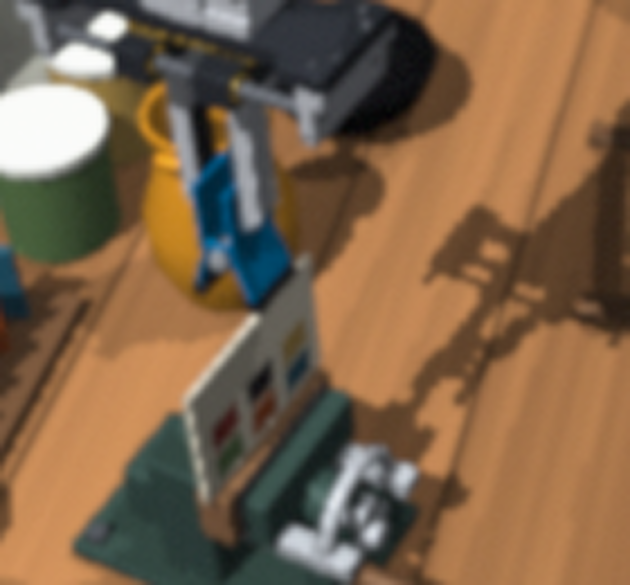

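View pics/top7.png

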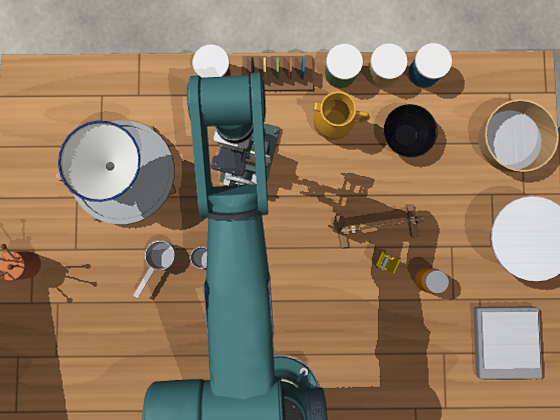

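The clip hangs upright above the card, with its coil end at crop (218,262). The top view is blocked by the arm, so I'll check against the side view only.

```bash
python3 - <<'E'
from h import *
t=np.array(current_tool_pos()); yv=RV.apply([0,1,0])
f=lambda p:(proj("side",p)-[170,140])*4.5
for dz in(-.034,-.040,-.046): print(dz,f(t+[0,0,dz]+yv*.022),"card top mid",f(vw([.019,0,.208])))
# tip bottoms: near/far ends, robot side half (x -) outer, z -75
for sx in(-1,1):
  for sy in(-1,1): print(sx,sy,f(t+RV.apply([sx*.017,sy*.02,-.075])))
for a in((186,404),(302,260)): print(a)
E
```

```text
-0.034 [209.7992 246.6592] card top mid [247.1872 321.5458]
-0.04 [211.1877 254.8937] card top mid [247.1872 321.5458]
-0.046 [212.5637 263.0538] card top mid [247.1872 321.5458]
-1 -1 [285.6194 263.691 ]
-1 1 [247.2067 308.8616]
1 -1 [234.4414 245.4372]
1 1 [195.1726 289.617 ]
(186, 404)
(302, 260)
```

```bash
python3 - <<'E'
from h import *
f=lambda p:(proj("side",p)-[170,140])*4.5
for x in(.017,.021):
  for y in(-.065,.065): print("card corner",x,y,f(vw([x,y,.208])))
im=cv2.imread("pics/side7.png")[185:245,195:260]
cv2.imwrite("pics/z7.png",cv2.resize(im,None,fx=9,fy=9,interpolation=cv2.INTER_CUBIC))
E
```

```text
card corner 0.017 -0.065 [309.0052 252.7805]
card corner 0.017 0.065 [186.3839 398.3611]
card corner 0.021 -0.065 [303.2298 250.7451]
card corner 0.021 0.065 [180.2958 395.9547]
```

View pics/z7.png

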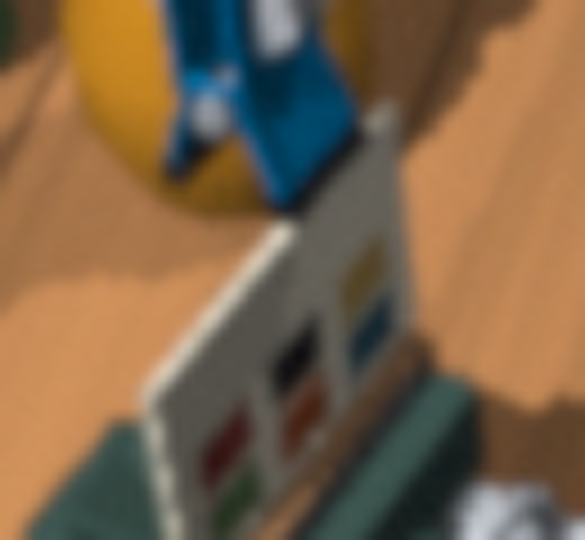

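```bash
python3 - <<'E'
from h import *
c=vw([.0212,.001,.208])
servo_line(c+[0,0,.100],v=.05)
servo_line(c+[0,0,.017+.040],v=.04); dwell(.5)
print(current_time_s(),current_opening()*94,current_ft_force(),current_tool_pos()-c)
cv2.imwrite("pics/side8.png",capture("side"))
cv2.imwrite("pics/z8.png",cv2.resize(cv2.imread("pics/side8.png")[185:245,195:260],None,fx=9,fy=9,interpolation=cv2.INTER_CUBIC))
t=np.array(current_tool_pos())
print((proj("side",t+RV.apply([0,.022,-.04]))-[195,185])*9)
E
```

```text
27.6417 23.13769155069601 [-1.4901  0.2287 -0.9356] [ 0.    -0.     0.057]
[211.5189 245.3147]
```

View pics/z8.png

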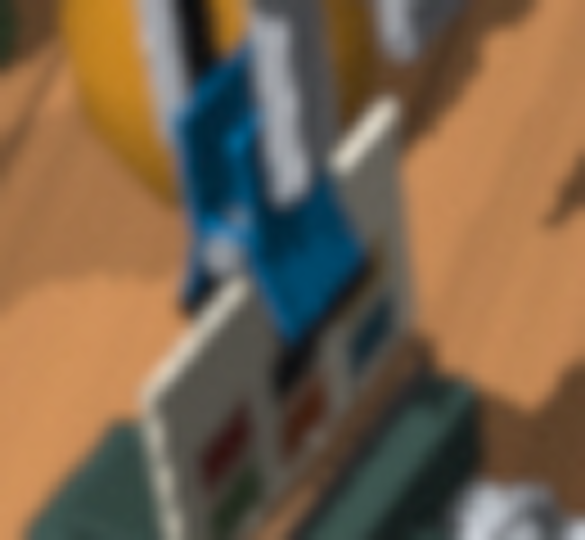

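The clip now straddles the card's middle: coil end at (222,250), card edge running into it at (250,285), and no contact force. Both image checks put the clip about 1.5 mm robot-side of the card's plane, so I'll trim that and check the bystanders before handing in.

```bash
python3 - <<'E'
from h import *
f0=np.array(current_ft_force())
servo_line(vw([.0227,.001,.265]),v=.02); dwell(.6)
print(current_time_s(),current_opening()*94,f0,current_ft_force(),np.abs(current_qd()).max())
b=capture("side");cv2.imwrite("pics/side9.png",b); a=cv2.imread("pics/side0.png")
cv2.imwrite("pics/z9.png",np.hstack([cv2.resize(b,(560,420))[100:400,130:380],a[100:400,130:380]]))
cv2.imwrite("pics/y9.png",cv2.resize(b[185:245,195:260],None,fx=9,fy=9,interpolation=cv2.INTER_CUBIC))
E
```

```text
28.5417 23.351640863228592 [0.222  0.7181 0.4608] [-0.3843  0.4057 -0.3245] 0.001762720335582347
```

View pics/y9.png

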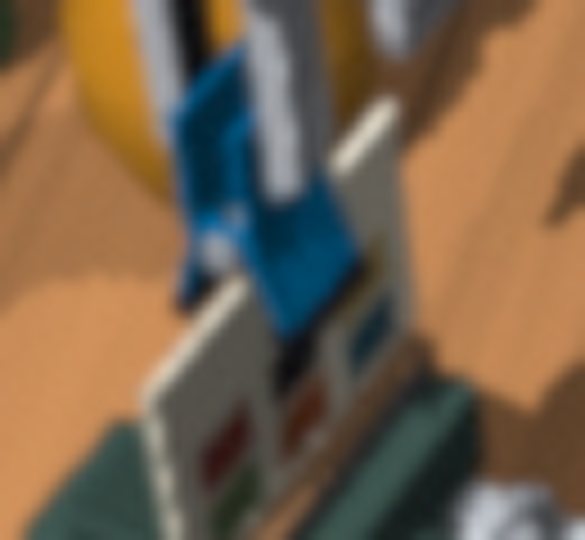

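View pics/z9.png

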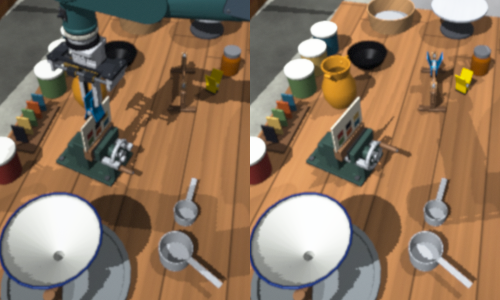

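The clip sits astride the card's middle (coil end at (218,247)) and the card is upright. The cups, jar, bowl and pitcher are where they began, as far as the view shows. Handing in.

```bash
python3 -c "
from rig import *
sign_off()"
```

```text
the job is handed in; nothing more can be done
```

The vise is wound tight on the card's cedar foot, and the robot is holding the blue clip open over the middle of the card's top edge. I handed the job in at about 28.5 s; sign-off gives no verdict.

- **Vise:** I wound the handwheel clockwise from about 7.2 rad to a commanded 16.68. The picture afterwards put the handle at about 16.6 rad (grip is tight by 16.5), with the jaw closed on the foot and the card upright.
- **Clip:** The handles are fully squeezed, about 23 mm across the pads. The pivot is about 17 mm above the card's edge. The wrist force stayed at the no-contact level (under 1 N), so the clip does not appear to be touching the card.
- **Surroundings:** In the last side view the pots, cups and jar stand where they began. The arm hides part of the pitcher and bowl, but nothing went near them.

**Position across the card:** my two image checks put the clip 2.5–4.6 mm closer to the robot than the arm's own position reading said. I corrected for 3.7 mm in total. The top camera was blocked by the arm, so the final sideways position rests on the side view alone, with an estimated error of 1–2 mm against about 7 mm of clearance.

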